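# Try the taper plug in its seat

## Robot

A 6-joint arm with a two-finger parallel gripper is mounted at the origin on a cart in front of the work surface, level with it; the furniture and walls round the work are solid. World frame = base frame: x ahead of the robot, y to its left, z up, the work surface at z = 0. Lengths are in m, angles in degrees, forces in N, time in s.
With the tool pointing down it reaches from about 0.35 to 0.725 m from the base axis. Payload 6 kg.
Tool frame: the origin (TCP) lies at the very end of the fingers, on their centre line; the grasp point (between the pads) lies 19 mm behind it; z points along the fingers, y is the line along which they close (so a half turn about z gives the same grasp; the last joint's range is limited). The gripper opens to 85 mm and grips with 20 to 120 N. Pads are 22 mm wide; open, the fingers measure 114 mm over their backs; the gripper's body (76 mm by 85 mm) begins 54 mm behind the grasp point. The pads swing forward as they close: fully open they stand 13 mm farther back than shut.
Start: joints at [-47.859, 2.303, 4.859, 0, -92.561, -19.12], TCP at [0.235, -0.552, 0.231] pointing down, gripper open.
Joint ranges: [-146.85, 146.85], [-73.84, 115.35], [-62.03, 85.46], [-188.31, 113.3], [-161.28, -10.13], [-171.36, 171.36]. Speed limits (degrees/s): [147.25, 147.25, 172.46, 180, 180, 180].

## Interface

Orientations are given as a 3x3 rotation matrix whose columns are the frame's x, y, z axes.
In Python, from bench import r gives the robot as it stands. The module is installed in compiled form; this text tells all that it offers.
- The arm moves only by the tool send_rows, never from a script. Its argument "commands" is a list of rows, each an object of numbers: "gripper": the opening, from -1 (shut) to 1 (fully open); "dx", "dy", "dz": the shift along the tool's x, y, z in units of 50 mm (1.0 is 50 mm); "rx", "ry", "rz": the turn, a rotation vector about the tool's x, y, z in units of 5 degrees (1.0 is 5 degrees). In form: [{"gripper": .., "dx": .., "dy": .., "dz": .., "rx": .., "ry": .., "rz": ..}, ...]. A call has 1 to 12 rows; each row shifts and turns the commanded pose from where the row before left it, along the tool's axes as they then stand; what a row does not reach is not made up. A row lasts 1/10 s, in which the tool goes at most 50 mm and 8.59 degrees, less where a joint would pass 70% of its speed; a pose out of reach is approached as far as the arm can. A call is refused whole if a number of a shift passes 1 or a number of a turn 1, either way. A call with a gripper value outside its range is refused whole. The fingers move at their own pace and stop on an object; the grip force is fixed at half the most. Time passes only in rows, so rows that do not move let the fingers close. It gives the time, the measured TCP pose, the force, the opening and the grip force at its end, in the units of the state.
- r.read_state(): the state, without advancing time (a new reading comes with each control period).
- r.read_camera(name): name is "scene" or "top"; returns a dict with "color" (420x560x3 uint8, red, green, blue), "depth" (420x560 float32, m along the optical axis (not along the pixel's ray), 0 where there is no reading), "fovy" (degrees; the focal length in pixels is half the picture's height over the tangent of half this angle, whatever the lens; pixels are square), "cx", "cy" (the principal point, pixels), "position" and "attitude" of the camera in the world. Camera axes: x right, y down, z forward; pixel columns grow to the right and rows downward; lengths in m; the calibration is good to about 2 mm. A picture is of the moment at which its call begins.
- r.finish_job(): hands the job in; it is judged then, once.
Trained networks look in the newest picture that a camera, given by its name, has taken for a name from the list of things; names that differ only in an ending like _2 or _b are one class to them, and where a whole thing is asked for, a point or a joint stands for the part that bears it (a point fixed in the world has none). Each returns a list of dicts, best first, with "confidence" (0 to 1); they miss things now and then, are a little off and sometimes report something else, mostly with a low value. They report only what shows in the picture. A call takes as long as a camera call. They do not tell look-alikes from the thing itself.
- r.search_frame(camera, label): "xy" ([column, row] in pixels, amid what is visible of it).
- r.outline_of(camera, label): "region" (420x560 bool, what is visible of it) and "xy" ([column, row] in pixels, amid what is visible of it).
The state is a dict: "clock": time; "joint_pos": joint angles; "qvel": joint speeds; "tau": joint torques, N m; "tool_pos": TCP position; "ee_rot": TCP orientation; "wrist_force": force on the tool from outside, world axes, zero at the start; "ft_torque": the same for the moment, N m; "grip_width": finger opening in m; "gripper_force": force on a finger pad.
Only numpy, scipy, OpenCV 4.12 (cv2) and the standard library are available. Lean on these libraries where they do the work, as an engineer would, in place of code of your own. Each camera call takes 0.05 s, during which the arm holds its last target. There are 200 camera calls.

## Task

Stand the steel taper plug in the one of the three taper seats that its cone matches, lowering it gently (no dropping) until it is fully home. Then, with the cone still in the seat, rock its stem about ten degrees towards the right-hand end of the base plate (right as seen from the robot) and after that about ten degrees towards the left-hand end, to prove that it is not jammed. Leave it fully home, upright and released, and do not disturb the lamp, jar, tape and bench pin around it.

Things in the scene. Friction and masses are not known exactly. Their poses are not given: they have to be found in the camera images.
- taper_plug: Loose turned steel plug, one piece, 0.2 to 0.4 kg, standing on its small end on the bench. From the bottom: cone 28 mm across at its foot widening to 56 mm across at 26 mm height, a rim to 31 mm, then a round straight stem 24 mm across up to 96 mm (stem free to grip from 36 to 96 mm). Origin: centre of the small foot; z runs up the stem. Round, so its yaw means nothing.
- plug_rim (a point): Point on the plug's axis 26 mm above its foot, where the cone is widest.
- plug_top (a point): Centre of the stem's flat top, 96 mm above the foot.
- base_plate: Fixed wooden plate 100 x 270 x 10 mm with the three seats in a row along its length. Origin: centre of its underside; x across it (away from the robot), y along its length to the left-hand end, z up. It can stand turned by up to 0.3 rad.
- seat_mid: The matching seat: the middle-sized one of the three plain steel conical cups fixed on the plate (which of the three places it has varies), mouth 57 mm across inside, 5 mm wall, 36 mm high, inside taper the same as the plug's, floor below the reach of the plug's foot. Origin: centre of its underside, on the plate's top (10 mm above the bench); axes parallel to the plate's. The seats' centres are 82 mm apart.
- seat_mid_mouth (a point): Centre of the middle-sized seat's mouth, 36 mm above the seat's underside, 46 mm above the bench; axes parallel to the plate's (y along the row, to the left). With the plug fully home plug_rim lies within 2 mm of this point, and the foot 26 mm below it. The faces are smooth: let go while tilted, the plug slides home by itself. Rocking the plug by ten degrees lifts it about 4 mm in the seat.
- seat_small: Steel conical cup like seat_mid but mouth 44 mm across inside, 36 mm high: too small for the plug. Origin: centre of its underside.
- seat_large: Steel conical cup like seat_mid but mouth 68 mm across inside, 36 mm high: too large, the plug sinks in it. Origin: centre of its underside.
- spirit_lamp: Bystander: spirit lamp, 66 mm across, 69 mm high, behind the plate. Origin: centre of its underside.
- flux_jar: Bystander: small screw-lid jar, 43 mm across, 55 mm high, behind the plate. Origin: centre of its underside.
- tape_roll: Bystander: roll of tape lying flat, 73 mm across, 18 mm high, behind the plug. Origin: centre of its underside.
- bench_pin: Bystander: wooden bench pin offcut, 22 x 100 x 20 mm, behind the plate. Origin: centre of its underside.
Not all that is in view belongs to the job. Leave any green look-alike of the taper_plug alone.

How it is judged:
By the outcome, as a careful person would: the job done as asked, in the order asked, and still so for the second after the job is handed in, with the robot touching nothing.
It also fails if it takes over 38 s, if anything falls off the work surface, if the arm or the gripper's body presses on something with over 40 N, if the wrist force passes 120 N, or if a joint passes its speed limit or range.

## Working session

There is one attempt and no reset: what is moved stays moved. The work goes in short steps, Python scripts to look and compute and a tool call to move; the robot and the scene stay as the last step left them, time stands still between calls to the robot, and variables do not carry over. Pictures are saved under pics/ and viewed, at most 10 in all, crops included, and the job is handed in when it is done.

Besides the shell and the picture viewer there is one more tool, called after "Call:" by a JSON object that holds its "op" and its "data", one argument or row to a line. send_rows: Moves the arm, as the interface text tells. Its arguments: {"type":"object","properties":{"commands":{"type":"array"}},"required":["commands"]}

```bash
mkdir -p pics; cat > h.py <<'E'
import numpy as np, cv2
from bench import r
np.set_printoptions(precision=4,suppress=True)
def cam(n):
    c=r.read_camera(n); c['f']=210/np.tan(np.radians(c['fovy']/2)); c['R']=np.array(c['attitude']).reshape(3,3); c['p']=np.array(c['position']); return c
def cloud(c,m):
    v,u=np.nonzero(m&(c['depth']>0)); d=c['depth'][v,u]
    return np.c_[(u-c['cx'])/c['f']*d,(v-c['cy'])/c['f']*d,d]@c['R'].T+c['p']
def save(c,n): cv2.imwrite('pics/'+n,c['color'][:,:,::-1])
E
python3 - <<'E'
from h import *
for n in ('scene','top'):
    c=cam(n); save(c,n+'0.png'); print(n,c['p'],c['R'].tolist(),c['fovy'])
    for l in ('taper_plug','seat_mid','seat_small','seat_large','base_plate','spirit_lamp','flux_jar','tape_roll','bench_pin'):
        for o in r.outline_of(n,l)[:3]:
            P=cloud(c,o['region']); 
            print(l,round(o['confidence'],2),np.round(o['xy']),len(P),*( (np.percentile(P,2,0),np.percentile(P,98,0)) if len(P) else ()))
print(r.read_state())
E
```

```text
scene [0.132  0.7234 0.654 ] [[-0.875591134664758, -0.25352677448200844, 0.41117434199768615], [-0.4830503912297746, 0.46232255681827733, -0.7435860225890294], [-0.0015762072335405483, -0.8496952560052101, -0.5272717397063845]] 43.60319718036813
taper_plug 0.66 [346. 167.] 351 [ 0.5228 -1.1515 -0.3395] [ 0.831  -0.3374  0.0964]
taper_plug 0.6 [343. 197.] 452 [ 0.4911 -0.2627  0.0033] [ 0.5241 -0.2237  0.0958]
seat_mid 0.65 [260. 275.] 1135 [0.5026 0.0488 0.0101] [0.5635 0.1096 0.0461]
seat_small 0.68 [236. 303.] 971 [0.5203 0.1054 0.0083] [0.5811 0.184  0.0465]
seat_large 0.92 [289. 258.] 1199 [ 0.4853 -0.0371  0.0107] [0.5556 0.0346 0.0465]
seat_large 0.65 [260. 279.] 1177 [0.5027 0.0328 0.0086] [0.5711 0.1099 0.0461]
base_plate 0.73 [246. 310.] 2723 [ 0.4707 -0.0423  0.001 ] [0.5939 0.2147 0.0118]
spirit_lamp 0.69 [242. 216.] 687 [ 0.6675 -0.1585 -0.0009] [ 0.7411 -0.0677  0.059 ]
flux_jar 0.7 [203. 242.] 584 [ 0.6752  0.0091 -0.0003] [0.7448 0.0562 0.0565]
flux_jar 0.62 [259. 281.] 1131 [0.5026 0.0487 0.0099] [0.5637 0.1096 0.0461]
tape_roll 0.97 [297. 181.] 469 [ 0.6286 -0.3457 -
[... 1111 characters left out ...]
1.] 573 [ 0.6364  0.1645 -0.0012] [0.7328 0.1913 0.0236]
bench_pin 0.86 [137. 183.] 488 [0.6364 0.1649 0.0036] [0.7292 0.1901 0.0236]
{'clock': 1.0, 'joint_pos': array([-47.8611,   2.3026,   4.8585,  -0.0001, -92.561 , -19.1197]), 'qvel': array([-0.0091, -0.0474, -0.0256,  0.1221, -0.0112, -0.0744]), 'tau': array([ -0.0002, -36.793 ,  34.7443,   6.9329,  -0.0008,   0.    ]), 'tool_pos': array([ 0.2346, -0.5522,  0.2313]), 'ee_rot': array([[-0.9204, -0.391 , -0.0001],
       [-0.391 ,  0.9204,  0.0001],
       [ 0.    ,  0.0001, -1.    ]]), 'wrist_force': array([-0.8185,  0.1881,  0.2773]), 'ft_torque': array([ 0.0333,  0.0313, -0.0023]), 'gripper_force': 0.0, 'grip_width': 0.085499700390686}
```

```bash
python3 - <<'E'
from h import *
a=cv2.imread('pics/top0.png'); b=cv2.imread('pics/scene0.png')
cv2.imwrite('pics/crop.png',np.hstack([cv2.resize(a[100:300,100:450],(700,400))[:, :],])) 
c=cam('top')
for l in ('taper_plug','seat_mid','seat_small','seat_large'):
  for o in r.outline_of('top',l)[:2]:
    m=o['region']; P=cloud(c,m); hi=P[:,2]>(0.085 if l=='taper_plug' else .040)
    (x,y),rad=cv2.minEnclosingCircle(P[hi,:2].astype(np.float32)); 
    print(l,x,y,rad,P[hi,2].max(),P[hi].mean(0),c['color'][m].mean(0))
E
```

```text
taper_plug 0.5186101794242859 -0.25075724720954895 0.011815122328698635 0.09982692022234285 [ 0.5182 -0.2502  0.0948] [133.3099 136.7658 141.7835]
taper_plug 0.5510468482971191 -0.3610532283782959 0.012366138398647308 0.09875001545146467 [ 0.55   -0.3598  0.0942] [ 29.8576 122.0166  58.1109]
seat_mid 0.5366039276123047 0.07665318250656128 0.03299322351813316 0.0510225206038607 [0.5381 0.0779 0.0445] [130.8897 133.0761 137.3087]
seat_small 0.5485808253288269 0.15791034698486328 0.026521386578679085 0.05006715585593402 [0.5492 0.1591 0.0444] [135.5314 132.7574 134.3399]Traceback (most recent call last):
  File "<stdin>", line 9, in <module>
    return umr_maximum(a, axis, None, out, keepdims, initial, where)
ValueError: zero-size array to reduction operation maximum which has no identity
```

View pics/crop.png

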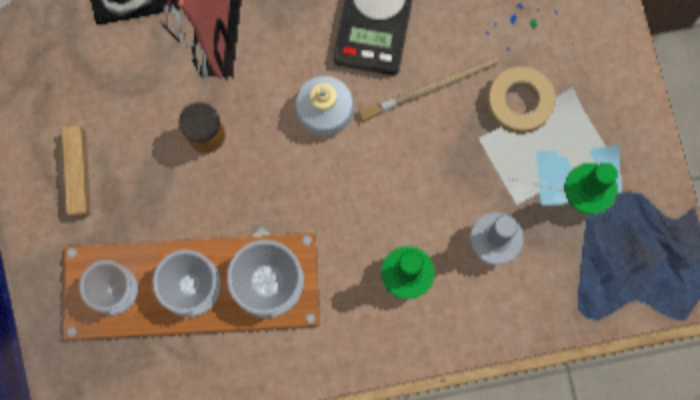

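View pics/scene0.png

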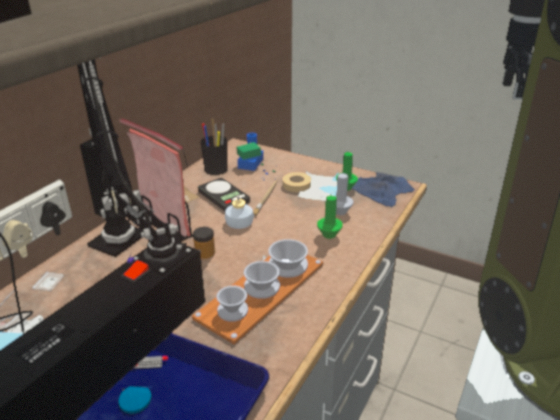

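The top picture shows three look-alikes: the steel plug at (347,218) and green plugs at (395,192) and (305,236). I choose the grey one at (347,218). The seats from the left are small (152,244), mid (192,244) and large (231,238), so the match is the middle place. Next I'll measure more exactly and work out the rocking geometry.

```bash
cat >> h.py <<'E'
from scipy.optimize import least_squares
def circ(P,R0):  # robust circle of known radius
    s=least_squares(lambda q:np.hypot(P[:,0]-q[0],P[:,1]-q[1])-R0,P[:,:2].mean(0),loss='soft_l1',f_scale=.001); return s.x
def find(n,l,zlo,near=None):
    c=cam(n)
    for o in r.outline_of(n,l):
        P=cloud(c,o['region']); P=P[P[:,2]>zlo]
        if len(P)<10 or (near is not None and np.hypot(*(np.median(P,0)[:2]-near))>.03): continue
        return P
E
python3 - <<'E'
from h import *
for n in ('top','scene'):
    P=find(n,'taper_plug',.092,np.array([.518,-.25]))
    if P is not None: print(n,'plug top mean',P.mean(0),len(P),(P.min(0)+P.max(0))/2)
    for l,R0,nr in (('seat_small',.0245,(.5486,.158)),('seat_mid',.031,(.5366,.0767)),('seat_large',.0365,(.525,-.005))):
        P=find(n,l,.043,np.array(nr))
        if P is not None: print(n,l,circ(P,R0),len(P),(P.min(0)+P.max(0))/2)
# rocking: lowest position at tilt
t=np.tan(np.arctan2(14,26)); ph=np.linspace(0,2*np.pi,361)
h=np.linspace(0,26,53); 
S=np.concatenate([np.c_[(14+x*t)*np.cos(ph),(14+x*t)*np.sin(ph),0*ph+x] for x in h]+[np.c_[28*np.cos(ph),28*np.sin(ph),0*ph+x] for x in (28.,31.)])
lip=np.c_[28.5*np.cos(ph),28.5*np.sin(ph),0*ph]
def ok(A,x,z):
    Q=S@A.T+[x,0,z]; i=Q[:,2]<0
    if (np.hypot(Q[i,0],Q[i,1])>28.5+Q[i,2]*t+.01).any(): return False
    L=(lip-[x,0,z])@A; j=(L[:,2]>=0)&(L[:,2]<=26)
    return not (np.hypot(L[j,0],L[j,1])<14+L[j,2]*t-.01).any()
for d in (0,5,10,12):
    a=np.radians(d); A=np.array([[np.cos(a),0,np.sin(a)],[0,1,0],[-np.sin(a),0,np.cos(a)]])
    b=(99,0)
    for x in np.arange(-15,10,.25):
        lo,hi=-40.,30.
        for _ in range(14):
            m=(lo+hi)/2
            if ok(A,x,m): hi=m
            else: lo=m
        b=min(b,(hi,x))
    print(d,'foot x,z rel mouth',b[1],b[0],'rim',A@[0,0,26]+[b[1],0,b[0]],'grasp(70)',A@[0,0,70]+[b[1],0,b[0]])
E
```

```text
top plug top mean [ 0.5184 -0.2505  0.0955] 106 [ 0.5186 -0.2511  0.0956]
top seat_small [0.5487 0.157 ] 169 [0.5485 0.1572 0.0466]
top seat_mid [0.5364 0.0763] 198 [0.5366 0.0763 0.0465]
top seat_large [ 0.5247 -0.0046] 249 [ 0.5251 -0.005   0.0471]
scene plug top mean [ 0.5147 -0.2444  0.0951] 46 [ 0.5081 -0.2052  0.0945]
scene seat_small [0.5447 0.1597] 192 [0.5457 0.1592 0.0454]
scene seat_mid [0.5332 0.0792] 184 [0.5326 0.0785 0.0457]
scene seat_large [ 0.5212 -0.0018] 216 [0.5217 0.0131 0.0456]
0 foot x,z rel mouth 0.0 -26.943359375 rim [ 0.      0.     -0.9434] grasp(70) [ 0.      0.     43.0566]
5 foot x,z rel mouth -2.0 -24.1107177734375 rim [0.266  0.     1.7903] grasp(70) [ 4.1009  0.     45.6229]
10 foot x,z rel mouth -4.25 -21.876220703125 rim [0.2649 0.     3.7288] grasp(70) [ 7.9054  0.     47.0603]
12 foot x,z rel mouth -5.0 -20.936279296875 rim [0.4057 0.     4.4956] grasp(70) [ 9.5538  0.     47.5341]
```

Call:
{"op": "send_rows", "data": {
  "commands": [
    {"gripper": 1,"rz": 0.9},
    {"gripper": 1,"rz": 0.9},
    {"gripper": 1,"rz": 0.9},
    {"gripper": 1,"rz": 0.9},
    {"gripper": 1,"rz": 0.9},
    {"gripper": 1,"rz": 0.9},
    {"gripper": 1,"rz": 0.9},
    {"gripper": 1}
  ]
}}

```text
invalid input at $.commands[0]: expected keys gripper, dx, dy, dz, rx, ry, rz
```

```bash
cat >> h.py <<'E'
def go(p):
    s=r.read_state(); d=s['ee_rot'].T@(np.array(p)-s['tool_pos'])/.05
    print('t',s['clock'],'tcp',s['tool_pos'],'F',s['wrist_force'],'w',s['grip_width'],'units to go',d); print(s['ee_rot'])
E
python3 -c "
from h import *
go([.5175,-.2495,.17])"
```

```text
t 2.0 tcp [ 0.2346 -0.5522  0.2313] F [-0.3396 -0.5084  0.3035] w 0.08528632417588543 units to go [-7.5741  3.3594  1.2248]
[[-0.9204 -0.3911 -0.0001]
 [-0.3911  0.9204  0.0001]
 [ 0.0001  0.0001 -1.    ]]
```

Call:
{"op": "send_rows", "data": {
  "commands": [
    {"gripper": 1,"dx": -0.75,"dy": 0.33,"dz": 0,"rx": 0,"ry": 0,"rz": 0},
    {"gripper": 1,"dx": -0.75,"dy": 0.33,"dz": 0,"rx": 0,"ry": 0,"rz": 0},
    {"gripper": 1,"dx": -0.75,"dy": 0.33,"dz": 0,"rx": 0,"ry": 0,"rz": 0},
    {"gripper": 1,"dx": -0.75,"dy": 0.33,"dz": 0,"rx": 0,"ry": 0,"rz": 0},
    {"gripper": 1,"dx": -0.75,"dy": 0.33,"dz": 0,"rx": 0,"ry": 0,"rz": 0},
    {"gripper": 1,"dx": -0.75,"dy": 0.33,"dz": 0,"rx": 0,"ry": 0,"rz": 0},
    {"gripper": 1,"dx": -0.75,"dy": 0.33,"dz": 0,"rx": 0,"ry": 0,"rz": 0},
    {"gripper": 1,"dx": -0.75,"dy": 0.33,"dz": 0,"rx": 0,"ry": 0,"rz": 0},
    {"gripper": 1,"dx": -0.75,"dy": 0.33,"dz": 0,"rx": 0,"ry": 0,"rz": 0},
    {"gripper": 1,"dx": -0.75,"dy": 0.33,"dz": 0,"rx": 0,"ry": 0,"rz": 0}
  ]
}}

```text
clock: 3.0
tool_pos: [0.5162, -0.2522, 0.2315]
ee_rot: [[-0.92, -0.391, 0.0], [-0.391, 0.92, -0.0], [-0.0, -0.0, -1.0]]
wrist_force: [-0.5, -0.2, 1.1]
grip_width: 0.0854
gripper_force: 0.0
```

Call:
{"op": "send_rows", "data": {
  "commands": [
    {"gripper": 1,"dx": 0,"dy": 0,"dz": 0.1,"rx": 0,"ry": 0,"rz": 0.9},
    {"gripper": 1,"dx": 0,"dy": 0,"dz": 0.1,"rx": 0,"ry": 0,"rz": 0.9},
    {"gripper": 1,"dx": 0,"dy": 0,"dz": 0.1,"rx": 0,"ry": 0,"rz": 0.9},
    {"gripper": 1,"dx": 0,"dy": 0,"dz": 0.1,"rx": 0,"ry": 0,"rz": 0.9},
    {"gripper": 1,"dx": 0,"dy": 0,"dz": 0.1,"rx": 0,"ry": 0,"rz": 0.9},
    {"gripper": 1,"dx": 0,"dy": 0,"dz": 0.1,"rx": 0,"ry": 0,"rz": 0.9},
    {"gripper": 1,"dx": 0,"dy": 0,"dz": 0.1,"rx": 0,"ry": 0,"rz": 0.9},
    {"gripper": 1,"dx": 0,"dy": 0,"dz": 0,"rx": 0,"ry": 0,"rz": 0},
    {"gripper": 1,"dx": 0,"dy": 0,"dz": 0,"rx": 0,"ry": 0,"rz": 0}
  ]
}}

```text
clock: 3.9
tool_pos: [0.5152, -0.2537, 0.1964]
ee_rot: [[-0.989, 0.145, -0.0], [0.145, 0.989, -0.0], [0.0, -0.0, -1.0]]
wrist_force: [0.6, 0.1, 0.2]
grip_width: 0.0855
gripper_force: 0.0
```

```bash
python3 -c "
from h import *
go([.5175,-.2495,.051])
c=cam('top');save(c,'a1.png');s=cam('scene')
a=cv2.imread('pics/a1.png')[130:290,270:450];b=s['color'][120:260,260:420,::-1]
cv2.imwrite('pics/a2.png',np.hstack([cv2.resize(a,(450,400)),cv2.resize(b,(350,400))]))"
```

```text
t 3.9 tcp [ 0.5152 -0.2537  0.1964] F [0.6298 0.0849 0.1511] w 0.08553730103178742 units to go [-0.0325  0.0901  2.9082]
[[-0.9894  0.1454 -0.0001]
 [ 0.1454  0.9894 -0.    ]
 [ 0.0001 -0.     -1.    ]]
```

View pics/a2.png

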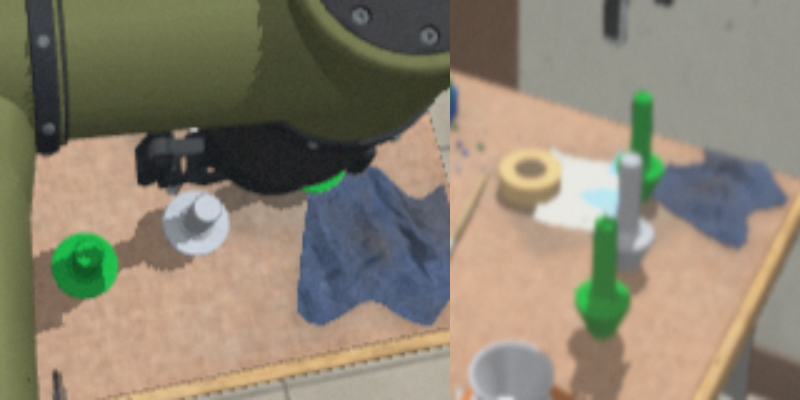

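The crop shows the gripper above the grey plug at about (200,220), with the green ones clear on both sides. I'll go down now.

Call:
{"op": "send_rows", "data": {
  "commands": [
    {"gripper": 1,"dx": -0.03,"dy": 0.09,"dz": 0.4,"rx": 0,"ry": 0,"rz": 0},
    {"gripper": 1,"dx": 0,"dy": 0,"dz": 0.5,"rx": 0,"ry": 0,"rz": 0},
    {"gripper": 1,"dx": 0,"dy": 0,"dz": 0.5,"rx": 0,"ry": 0,"rz": 0},
    {"gripper": 1,"dx": 0,"dy": 0,"dz": 0.5,"rx": 0,"ry": 0,"rz": 0},
    {"gripper": 1,"dx": 0,"dy": 0,"dz": 0.5,"rx": 0,"ry": 0,"rz": 0},
    {"gripper": 1,"dx": 0,"dy": 0,"dz": 0.3,"rx": 0,"ry": 0,"rz": 0},
    {"gripper": 1,"dx": 0,"dy": 0,"dz": 0.2,"rx": 0,"ry": 0,"rz": 0},
    {"gripper": 1,"dx": 0,"dy": 0,"dz": 0,"rx": 0,"ry": 0,"rz": 0}
  ]
}}

```text
clock: 4.8
tool_pos: [0.517, -0.2494, 0.0504]
ee_rot: [[-0.989, 0.147, -0.002], [0.147, 0.989, 0.0], [0.002, 0.0, -1.0]]
wrist_force: [-0.3, -0.0, -0.1]
grip_width: 0.0853
gripper_force: 0.0
```

```bash
python3 -c "
from h import *
go([.5175,-.2495,.051])
for n in ('top','scene'):
    P=find(n,'taper_plug',.09,np.array([.518,-.25]))
    if P is not None: print(n,P.mean(0),len(P))
c=cam('scene')['color'][120:260,260:440,::-1]; d=cam('top')['color'][130:290,270:450,::-1]
cv2.imwrite('pics/b1.png',np.hstack([cv2.resize(d,(400,360)),cv2.resize(c,(400,360))]))"
```

```text
t 4.8 tcp [ 0.517  -0.2494  0.0504] F [-0.3262 -0.0226 -0.1459] w 0.08534366316710407 units to go [-0.0111 -0.0013 -0.0128]
[[-0.9891  0.1472 -0.0016]
 [ 0.1472  0.9891  0.0004]
 [ 0.0017  0.0002 -1.    ]]
scene [ 0.514  -0.2444  0.094 ] 52
```

View pics/b1.png

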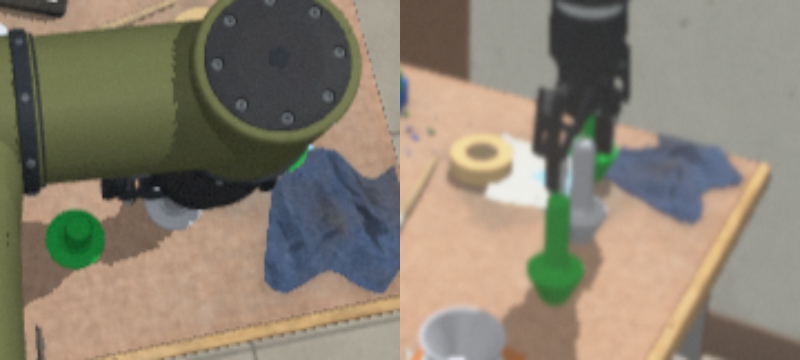

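The stem (582,180 in the right half) stands between the two fingers (548,160 and 605,130). I'll close now.

Call:
{"op": "send_rows", "data": {
  "commands": [
    {"gripper": -1,"dx": 0,"dy": 0,"dz": 0,"rx": 0,"ry": 0,"rz": 0},
    {"gripper": -1,"dx": 0,"dy": 0,"dz": 0,"rx": 0,"ry": 0,"rz": 0},
    {"gripper": -1,"dx": 0,"dy": 0,"dz": 0,"rx": 0,"ry": 0,"rz": 0},
    {"gripper": -1,"dx": 0,"dy": 0,"dz": 0,"rx": 0,"ry": 0,"rz": 0},
    {"gripper": -1,"dx": 0,"dy": 0,"dz": 0,"rx": 0,"ry": 0,"rz": 0},
    {"gripper": -1,"dx": 0,"dy": 0,"dz": 0,"rx": 0,"ry": 0,"rz": 0},
    {"gripper": -1,"dx": 0,"dy": 0,"dz": 0,"rx": 0,"ry": 0,"rz": 0},
    {"gripper": -1,"dx": 0,"dy": 0,"dz": 0,"rx": 0,"ry": 0,"rz": 0}
  ]
}}

```text
clock: 5.9
tool_pos: [0.5175, -0.2494, 0.0514]
ee_rot: [[-0.989, 0.147, 0.0], [0.147, 0.989, 0.0], [-0.0, 0.0, -1.0]]
wrist_force: [0.0, 0.0, 1.6]
grip_width: 0.0226
gripper_force: 58.6
```

Call:
{"op": "send_rows", "data": {
  "commands": [
    {"gripper": -1,"dx": 0,"dy": 0,"dz": -0.1,"rx": 0,"ry": 0,"rz": 0},
    {"gripper": -1,"dx": 0,"dy": 0,"dz": -0.3,"rx": 0,"ry": 0,"rz": 0},
    {"gripper": -1,"dx": 0,"dy": 0,"dz": -0.5,"rx": 0,"ry": 0,"rz": 0},
    {"gripper": -1,"dx": 0,"dy": 0,"dz": -0.5,"rx": 0,"ry": 0,"rz": 0},
    {"gripper": -1,"dx": 0,"dy": 0,"dz": -0.5,"rx": 0,"ry": 0,"rz": 0},
    {"gripper": -1,"dx": 0,"dy": 0,"dz": -0.4,"rx": 0,"ry": 0,"rz": 0},
    {"gripper": -1,"dx": 0,"dy": 0,"dz": -0.2,"rx": 0,"ry": 0,"rz": 0},
    {"gripper": -1,"dx": 0,"dy": 0,"dz": 0,"rx": 0,"ry": 0,"rz": 0}
  ]
}}

```text
clock: 6.7
tool_pos: [0.5181, -0.2496, 0.1784]
ee_rot: [[-0.989, 0.147, 0.003], [0.147, 0.989, -0.001], [-0.003, -0.0, -1.0]]
wrist_force: [-0.7, 0.1, -1.8]
grip_width: 0.0225
gripper_force: 58.8
```

Call:
{"op": "send_rows", "data": {
  "commands": [
    {"gripper": -1,"dx": 0,"dy": 0.2,"dz": 0,"rx": 0,"ry": 0,"rz": 0},
    {"gripper": -1,"dx": 0.06,"dy": 0.5,"dz": 0,"rx": 0,"ry": 0,"rz": 0},
    {"gripper": -1,"dx": 0.08,"dy": 0.8,"dz": 0,"rx": 0,"ry": 0,"rz": 0},
    {"gripper": -1,"dx": 0.08,"dy": 0.8,"dz": 0,"rx": 0,"ry": 0,"rz": 0},
    {"gripper": -1,"dx": 0.08,"dy": 0.8,"dz": 0,"rx": 0,"ry": 0,"rz": 0},
    {"gripper": -1,"dx": 0.08,"dy": 0.8,"dz": 0,"rx": 0,"ry": 0,"rz": 0},
    {"gripper": -1,"dx": 0.08,"dy": 0.8,"dz": 0,"rx": 0,"ry": 0,"rz": 0},
    {"gripper": -1,"dx": 0.08,"dy": 0.8,"dz": 0,"rx": 0,"ry": 0,"rz": 0},
    {"gripper": -1,"dx": 0.06,"dy": 0.6,"dz": 0,"rx": 0,"ry": 0,"rz": 0},
    {"gripper": -1,"dx": 0.01,"dy": 0.3,"dz": 0,"rx": 0,"ry": 0,"rz": 0},
    {"gripper": -1,"dx": 0,"dy": 0.12,"dz": 0,"rx": 0,"ry": 0,"rz": 0},
    {"gripper": -1,"dx": 0,"dy": 0,"dz": 0,"rx": 0,"ry": 0,"rz": 0}
  ]
}}

```text
clock: 7.9
tool_pos: [0.535, 0.0776, 0.1755]
ee_rot: [[-0.989, 0.147, -0.001], [0.147, 0.989, -0.001], [0.001, -0.001, -1.0]]
wrist_force: [0.2, -0.3, -1.7]
grip_width: 0.0227
gripper_force: 59.0
```

```bash
python3 -c "
from h import *
go([.535,.0777,.12])
c=cam('scene')['color'][150:350,180:400,::-1]; d=cam('top')['color'][150:330,120:300,::-1]
cv2.imwrite('pics/c1.png',np.hstack([cv2.resize(d,(400,400)),cv2.resize(c,(400,400))]))
c=cam('scene')
for o in r.outline_of('scene','taper_plug')+r.outline_of('scene','seat_mid'):
    P=cloud(c,o['region']); print(o['confidence'],o['xy'],len(P),np.percentile(P,5,0),np.percentile(P,95,0))"
```

```text
t 7.9 tcp [0.535  0.0776 0.1755] F [ 0.2103 -0.3054 -1.7223] w 0.022732611056772482 units to go [-0.0006  0.0023  1.1091]
[[-0.9892  0.1468 -0.0014]
 [ 0.1468  0.9892 -0.0006]
 [ 0.0013 -0.0008 -1.    ]]
0.87 [260.3, 223.9] 763 [0.51   0.0643 0.1348] [0.5507 0.1028 0.2158]
0.83 [345.5, 174.9] 497 [ 0.5268 -0.3687  0.011 ] [ 0.5655 -0.3351  0.0943]
0.56 [331.6, 223.1] 680 [ 0.4774 -0.1616  0.0052] [ 0.5187 -0.1254  0.0949]
0.83 [260.3, 276.3] 1133 [0.505  0.0516 0.0124] [0.5595 0.1078 0.0456]
```

View pics/c1.png

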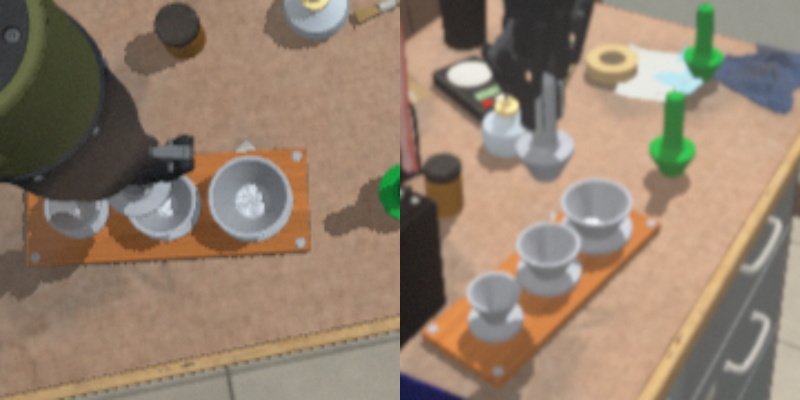

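The plug hangs upright over the middle seat (scene (260,224) over (260,276)). I'll check the alignment of the two within one camera.

```bash
python3 -c "
from h import *
c=cam('scene')
z0=r.read_state()['tool_pos'][2]-.051
o=[o for o in r.outline_of('scene','taper_plug') if abs(o['xy'][0]-260)<20][0]
P=cloud(c,o['region'])
m=(P[:,2]>z0+.027)&(P[:,2]<z0+.030); near=P[:,1]>.07
print('rim',circ(P[m],.028),m.sum())
m=(P[:,2]>z0+.040)&(P[:,2]<z0+.1)&(np.hypot(P[:,0]-.535,P[:,1]-.08)<.02); print('stem',circ(P[m],.012),m.sum())
m=(P[:,2]>z0+.002)&(P[:,2]<z0+.024); Q=P[m]
s=least_squares(lambda q:np.hypot(Q[:,0]-q[0],Q[:,1]-q[1])-(.014+(Q[:,2]-z0)*14/26),[.535,.08],loss='soft_l1',f_scale=.001);print('cone',s.x,len(Q))
o=r.outline_of('scene','seat_mid')[0]; P=cloud(c,o['region']); P=P[P[:,2]>.0435]; print('seat',circ(P,.031),len(P))
"
```

```text
rim [0.5366 0.0735] 178
stem [0.5354 0.078 ] 253
cone [0.5343 0.0775] 117
seat [0.5332 0.0789] 178
```

Call:
{"op": "send_rows", "data": {
  "commands": [
    {"gripper": -1,"dx": 0.01,"dy": 0.01,"dz": 0.2,"rx": 0,"ry": 0,"rz": 0},
    {"gripper": -1,"dx": 0,"dy": 0,"dz": 0.4,"rx": 0,"ry": 0,"rz": 0},
    {"gripper": -1,"dx": 0,"dy": 0,"dz": 0.4,"rx": 0,"ry": 0,"rz": 0},
    {"gripper": -1,"dx": 0,"dy": 0,"dz": 0.4,"rx": 0,"ry": 0,"rz": 0},
    {"gripper": -1,"dx": 0,"dy": 0,"dz": 0.3,"rx": 0,"ry": 0,"rz": 0},
    {"gripper": -1,"dx": 0,"dy": 0,"dz": 0.2,"rx": 0,"ry": 0,"rz": 0},
    {"gripper": -1,"dx": 0,"dy": 0,"dz": 0.05,"rx": 0,"ry": 0,"rz": 0},
    {"gripper": -1,"dx": 0,"dy": 0,"dz": 0,"rx": 0,"ry": 0,"rz": 0}
  ]
}}

```text
clock: 9.1
tool_pos: [0.535, 0.078, 0.0789]
ee_rot: [[-0.989, 0.147, 0.0], [0.147, 0.989, -0.0], [-0.0, -0.0, -1.0]]
wrist_force: [-0.6, 0.2, -1.3]
grip_width: 0.0227
gripper_force: 59.0
```

Call:
{"op": "send_rows", "data": {
  "commands": [
    {"gripper": -1,"dx": 0,"dy": 0,"dz": 0.04,"rx": 0,"ry": 0,"rz": 0},
    {"gripper": -1,"dx": 0,"dy": 0,"dz": 0.03,"rx": 0,"ry": 0,"rz": 0},
    {"gripper": -1,"dx": 0,"dy": 0,"dz": 0,"rx": 0,"ry": 0,"rz": 0}
  ]
}}

```text
clock: 9.4
tool_pos: [0.535, 0.0782, 0.0755]
ee_rot: [[-0.989, 0.147, 0.0], [0.147, 0.989, 0.0], [-0.0, 0.0, -1.0]]
wrist_force: [-0.9, -0.9, -1.6]
grip_width: 0.0226
gripper_force: 59.0
```

Call:
{"op": "send_rows", "data": {
  "commands": [
    {"gripper": -1,"dx": 0,"dy": 0,"dz": 0.03,"rx": 0,"ry": 0,"rz": 0},
    {"gripper": -1,"dx": 0,"dy": 0,"dz": 0.03,"rx": 0,"ry": 0,"rz": 0},
    {"gripper": -1,"dx": 0,"dy": 0,"dz": 0,"rx": 0,"ry": 0,"rz": 0}
  ]
}}

```text
clock: 9.7
tool_pos: [0.5348, 0.0776, 0.0724]
ee_rot: [[-0.989, 0.148, -0.0], [0.148, 0.989, -0.001], [0.0, -0.001, -1.0]]
wrist_force: [-0.7, -1.9, -1.5]
grip_width: 0.023
gripper_force: 59.3
```

Call:
{"op": "send_rows", "data": {
  "commands": [
    {"gripper": -1,"dx": 0,"dy": 0,"dz": 0.02,"rx": 0,"ry": 0,"rz": 0},
    {"gripper": -1,"dx": 0,"dy": 0,"dz": 0,"rx": 0,"ry": 0,"rz": 0}
  ]
}}

```text
clock: 9.9
tool_pos: [0.5349, 0.0774, 0.072]
ee_rot: [[-0.989, 0.148, 0.0], [0.148, 0.989, -0.001], [-0.0, -0.001, -1.0]]
wrist_force: [-3.4, -4.0, 3.6]
grip_width: 0.0226
gripper_force: 59.8
```

Call:
{"op": "send_rows", "data": {
  "commands": [
    {"gripper": -1,"dx": 0.015,"dy": -0.02,"dz": 0,"rx": 0,"ry": 0,"rz": 0},
    {"gripper": -1,"dx": 0,"dy": 0,"dz": 0.02,"rx": 0,"ry": 0,"rz": 0},
    {"gripper": -1,"dx": 0,"dy": 0,"dz": 0,"rx": 0,"ry": 0,"rz": 0}
  ]
}}

```text
clock: 10.2
tool_pos: [0.5348, 0.0773, 0.0719]
ee_rot: [[-0.989, 0.147, 0.002], [0.147, 0.989, 0.0], [-0.002, 0.001, -1.0]]
wrist_force: [-2.3, -3.1, 7.3]
grip_width: 0.0223
gripper_force: 60.2
```

Call:
{"op": "send_rows", "data": {
  "commands": [
    {"gripper": -1,"dx": 0.01,"dy": 0,"dz": 0.02,"rx": 0,"ry": 0,"rz": 0},
    {"gripper": -1,"dx": 0,"dy": 0,"dz": 0,"rx": 0,"ry": 0,"rz": 0}
  ]
}}

```text
clock: 10.4
tool_pos: [0.5347, 0.0773, 0.0718]
ee_rot: [[-0.989, 0.147, 0.004], [0.147, 0.989, 0.0], [-0.004, 0.001, -1.0]]
wrist_force: [-3.2, -2.7, 9.3]
grip_width: 0.0228
gripper_force: 60.6
```

Call:
{"op": "send_rows", "data": {
  "commands": [
    {"gripper": -0.1,"dx": 0,"dy": 0,"dz": -0.02,"rx": 0,"ry": 0,"rz": 0},
    {"gripper": -0.1,"dx": 0,"dy": 0,"dz": 0,"rx": 0,"ry": 0,"rz": 0},
    {"gripper": -0.1,"dx": 0,"dy": 0,"dz": 0,"rx": 0,"ry": 0,"rz": 0},
    {"gripper": -0.1,"dx": 0,"dy": 0,"dz": 0,"rx": 0,"ry": 0,"rz": 0},
    {"gripper": -0.1,"dx": 0,"dy": 0,"dz": 0,"rx": 0,"ry": 0,"rz": 0}
  ]
}}

```text
clock: 10.9
tool_pos: [0.5334, 0.0774, 0.07]
ee_rot: [[-0.989, 0.147, -0.0], [0.147, 0.989, 0.0], [0.0, 0.0, -1.0]]
wrist_force: [-0.3, -0.1, 0.0]
grip_width: 0.0382
gripper_force: 0.0
```

```bash
python3 -c "
from h import *
go([.535,.0777,.071]); print(r.read_state()['ft_torque'])
c=cam('scene')
for o in r.outline_of('scene','taper_plug'):
    if abs(o['xy'][0]-260)>25: continue
    P=cloud(c,o['region']); print(o['confidence'],o['xy'],len(P),P[:,2].min(),np.percentile(P[:,2],[1,5,95,99]))
    m=(P[:,2]>.06)&(P[:,2]<.12)
    for a,b in ((.058,.075),(.075,.095),(.095,.118)):
        m=(P[:,2]>a)&(P[:,2]<b)
        if m.sum()>8: print(a,circ(P[m],.012),m.sum())
cv2.imwrite('pics/d1.png',cv2.resize(c['color'][200:320,200:340,::-1],(700,600),interpolation=cv2.INTER_CUBIC))"
```

```text
t 10.9 tcp [0.5334 0.0774 0.07  ] F [-0.3388 -0.1277  0.0462] w 0.03819730202474993 units to go [-0.0305  0.0116 -0.0207]
[[-0.9891  0.1474 -0.0004]
 [ 0.1474  0.9891  0.0001]
 [ 0.0004  0.     -1.    ]]
[ 0.0798 -0.0077 -0.0202]
0.96 [262.4, 268.0] 632 0.009253475684973478 [0.0445 0.0475 0.1153 0.117 ]
0.058 [0.5342 0.0786] 78
0.075 [0.5341 0.0782] 79
0.095 [0.5353 0.0797] 119
```

View pics/d1.png

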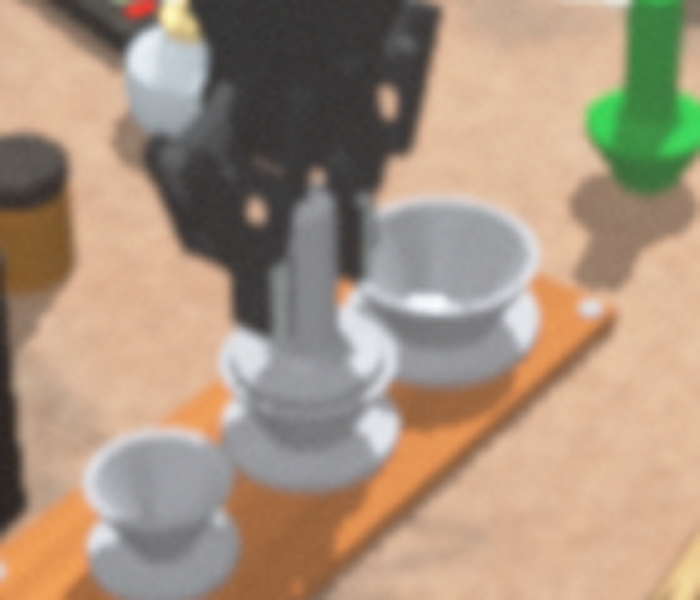

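The crop shows the plug seated upright in the middle cup at about (310,380), with clear fingers and the neighbouring cups empty. Regrip, then rock right.

Call:
{"op": "send_rows", "data": {
  "commands": [
    {"gripper": -1,"dx": 0,"dy": 0,"dz": 0,"rx": 0,"ry": 0,"rz": 0},
    {"gripper": -1,"dx": 0,"dy": 0,"dz": 0,"rx": 0,"ry": 0,"rz": 0},
    {"gripper": -1,"dx": 0,"dy": 0,"dz": 0,"rx": 0,"ry": 0,"rz": 0},
    {"gripper": -1,"dx": 0,"dy": 0,"dz": 0,"rx": 0,"ry": 0,"rz": 0},
    {"gripper": -1,"dx": 0,"dy": 0,"dz": 0,"rx": 0,"ry": 0,"rz": 0}
  ]
}}

```text
clock: 11.5
tool_pos: [0.5335, 0.0772, 0.0704]
ee_rot: [[-0.989, 0.147, -0.0], [0.147, 0.989, -0.0], [0.0, -0.0, -1.0]]
wrist_force: [-0.3, -1.1, 0.8]
grip_width: 0.0226
gripper_force: 58.6
```

Call:
{"op": "send_rows", "data": {
  "commands": [
    {"gripper": -1,"dx": 0,"dy": -0.012,"dz": -0.019,"rx": -0.26,"ry": 0,"rz": 0},
    {"gripper": -1,"dx": 0,"dy": -0.012,"dz": -0.017,"rx": -0.26,"ry": 0,"rz": 0},
    {"gripper": -1,"dx": 0,"dy": -0.012,"dz": -0.015,"rx": -0.26,"ry": 0,"rz": 0},
    {"gripper": -1,"dx": 0,"dy": -0.012,"dz": -0.014,"rx": -0.26,"ry": 0,"rz": 0},
    {"gripper": -1,"dx": 0,"dy": 0,"dz": 0,"rx": 0,"ry": 0,"rz": 0}
  ]
}}

```text
clock: 12.0
tool_pos: [0.5332, 0.0744, 0.0736]
ee_rot: [[-0.989, 0.148, 0.014], [0.149, 0.985, 0.092], [-0.0, 0.093, -0.996]]
wrist_force: [-0.0, 0.3, -1.6]
grip_width: 0.0228
gripper_force: 58.8
```

Call:
{"op": "send_rows", "data": {
  "commands": [
    {"gripper": -1,"dx": 0,"dy": -0.012,"dz": -0.011,"rx": -0.26,"ry": 0,"rz": 0},
    {"gripper": -1,"dx": 0,"dy": -0.012,"dz": -0.01,"rx": -0.26,"ry": 0,"rz": 0},
    {"gripper": -1,"dx": 0,"dy": -0.012,"dz": -0.009,"rx": -0.26,"ry": 0,"rz": 0},
    {"gripper": -1,"dx": 0,"dy": -0.012,"dz": -0.008,"rx": -0.26,"ry": 0,"rz": 0},
    {"gripper": -1,"dx": 0,"dy": 0,"dz": 0,"rx": 0,"ry": 0,"rz": 0},
    {"gripper": -1,"dx": 0,"dy": 0,"dz": 0,"rx": 0,"ry": 0,"rz": 0},
    {"gripper": -1,"dx": 0,"dy": 0,"dz": 0,"rx": 0,"ry": 0,"rz": 0}
  ]
}}

```text
clock: 12.7
tool_pos: [0.5327, 0.0722, 0.075]
ee_rot: [[-0.989, 0.145, 0.026], [0.147, 0.973, 0.178], [0.0, 0.18, -0.984]]
wrist_force: [0.2, 0.1, -2.1]
grip_width: 0.0226
gripper_force: 58.9
```

```bash
cat > tilt.py <<'E'
from h import *
s=r.read_state(); a=-s['ee_rot'][:,2]; print(s['clock'],s['tool_pos'],'tool tilt left+',np.degrees(a@[.147,.989,0]),s['wrist_force'])
f=s['tool_pos']-a*.0511; print('plug_rim est',f+a*.026)
c=cam('scene')
for o in r.outline_of('scene','taper_plug'):
    if abs(o['xy'][0]-262)>25: continue
    P=cloud(c,o['region']); P=P[(P[:,2]>.062)&(np.hypot(P[:,0]-.535,P[:,1]-.077)<.035)]
    def g(q):
        u=np.array([q[2],q[3],1]);u/=np.linalg.norm(u); return np.linalg.norm(np.cross(P-[q[0],q[1],.09],u),axis=1)-.012
    q=least_squares(g,[.5335,.077,0,0],loss='soft_l1',f_scale=.001).x
    print('seen axis tilt left+ %.1f away+ %.1f deg'%(np.degrees(np.arctan(q[2]*.147+q[3]*.989)),np.degrees(np.arctan(q[2]*.989-q[3]*.147))),q[:2],len(P))
E
python3 tilt.py
```

```text
12.7 [0.5327 0.0722 0.075 ] tool tilt left+ -10.331420286652433 [ 0.2361  0.1399 -2.0657]
plug_rim est [0.5334 0.0767 0.0503]
seen axis tilt left+ -7.2 away+ 1.0 deg [0.5333 0.0713] 214
```

Call:
{"op": "send_rows", "data": {
  "commands": [
    {"gripper": -1,"dx": 0,"dy": 0,"dz": 0.008,"rx": 0,"ry": 0,"rz": 0},
    {"gripper": -1,"dx": 0,"dy": 0,"dz": 0,"rx": 0,"ry": 0,"rz": 0},
    {"gripper": -1,"dx": 0,"dy": 0,"dz": -0.008,"rx": 0,"ry": 0,"rz": 0},
    {"gripper": -1,"dx": 0,"dy": 0.012,"dz": 0.008,"rx": 0.26,"ry": 0,"rz": 0},
    {"gripper": -1,"dx": 0,"dy": 0.012,"dz": 0.009,"rx": 0.26,"ry": 0,"rz": 0},
    {"gripper": -1,"dx": 0,"dy": 0.012,"dz": 0.01,"rx": 0.26,"ry": 0,"rz": 0},
    {"gripper": -1,"dx": 0,"dy": 0.012,"dz": 0.011,"rx": 0.26,"ry": 0,"rz": 0},
    {"gripper": -1,"dx": 0,"dy": 0.012,"dz": 0.014,"rx": 0.26,"ry": 0,"rz": 0},
    {"gripper": -1,"dx": 0,"dy": 0.012,"dz": 0.015,"rx": 0.26,"ry": 0,"rz": 0},
    {"gripper": -1,"dx": 0,"dy": 0.012,"dz": 0.017,"rx": 0.26,"ry": 0,"rz": 0},
    {"gripper": -1,"dx": 0,"dy": 0.012,"dz": 0.017,"rx": 0.26,"ry": 0,"rz": 0},
    {"gripper": -1,"dx": 0,"dy": 0,"dz": 0,"rx": 0,"ry": 0,"rz": 0}
  ]
}}

```text
clock: 14.0
tool_pos: [0.5335, 0.0774, 0.0705]
ee_rot: [[-0.989, 0.147, -0.001], [0.147, 0.989, -0.002], [0.0, -0.002, -1.0]]
wrist_force: [-0.4, -2.7, 0.0]
grip_width: 0.0226
gripper_force: 59.1
```

```bash
python3 tilt.py
```

```text
14.0 [0.5335 0.0774 0.0705] tool tilt left+ 0.131662698828311 [-0.4087 -2.6681  0.026 ]
plug_rim est [0.5335 0.0773 0.0454]
seen axis tilt left+ 4.4 away+ 1.5 deg [0.5347 0.0796] 170
```

Call:
{"op": "send_rows", "data": {
  "commands": [
    {"gripper": -1,"dx": 0,"dy": 0.012,"dz": -0.019,"rx": 0.26,"ry": 0,"rz": 0},
    {"gripper": -1,"dx": 0,"dy": 0.012,"dz": -0.017,"rx": 0.26,"ry": 0,"rz": 0},
    {"gripper": -1,"dx": 0,"dy": 0.012,"dz": -0.015,"rx": 0.26,"ry": 0,"rz": 0},
    {"gripper": -1,"dx": 0,"dy": 0.012,"dz": -0.014,"rx": 0.26,"ry": 0,"rz": 0},
    {"gripper": -1,"dx": 0,"dy": 0.012,"dz": -0.011,"rx": 0.26,"ry": 0,"rz": 0},
    {"gripper": -1,"dx": 0,"dy": 0.012,"dz": -0.01,"rx": 0.26,"ry": 0,"rz": 0},
    {"gripper": -1,"dx": 0,"dy": 0.012,"dz": -0.009,"rx": 0.26,"ry": 0,"rz": 0},
    {"gripper": -1,"dx": 0,"dy": 0.012,"dz": -0.008,"rx": 0.26,"ry": 0,"rz": 0},
    {"gripper": -1,"dx": 0,"dy": 0,"dz": 0,"rx": 0,"ry": 0,"rz": 0},
    {"gripper": -1,"dx": 0,"dy": 0,"dz": 0.006,"rx": 0,"ry": 0,"rz": 0},
    {"gripper": -1,"dx": 0,"dy": 0,"dz": 0,"rx": 0,"ry": 0,"rz": 0}
  ]
}}

```text
clock: 15.2
tool_pos: [0.5342, 0.0823, 0.075]
ee_rot: [[-0.989, 0.145, -0.027], [0.148, 0.973, -0.178], [0.0, -0.18, -0.984]]
wrist_force: [0.2, 0.5, -2.2]
grip_width: 0.0227
gripper_force: 59.0
```

```bash
python3 tilt.py
```

```text
15.2 [0.5342 0.0823 0.075 ] tool tilt left+ 10.316739862638267 [ 0.2364  0.5219 -2.1896]
plug_rim est [0.5336 0.0778 0.0503]
seen axis tilt left+ 13.8 away+ 2.4 deg [0.5357 0.0866] 209
seen axis tilt left+ 0.0 away+ 0.0 deg [0.5335 0.077 ] 0
```

Good. Back upright, then release.

Call:
{"op": "send_rows", "data": {
  "commands": [
    {"gripper": -1,"dx": 0,"dy": -0.012,"dz": 0.003,"rx": -0.26,"ry": 0,"rz": 0},
    {"gripper": -1,"dx": 0,"dy": -0.012,"dz": 0.009,"rx": -0.26,"ry": 0,"rz": 0},
    {"gripper": -1,"dx": 0,"dy": -0.012,"dz": 0.01,"rx": -0.26,"ry": 0,"rz": 0},
    {"gripper": -1,"dx": 0,"dy": -0.012,"dz": 0.011,"rx": -0.26,"ry": 0,"rz": 0},
    {"gripper": -1,"dx": 0,"dy": -0.012,"dz": 0.014,"rx": -0.26,"ry": 0,"rz": 0},
    {"gripper": -1,"dx": 0,"dy": -0.012,"dz": 0.015,"rx": -0.26,"ry": 0,"rz": 0},
    {"gripper": -1,"dx": 0,"dy": -0.012,"dz": 0.017,"rx": -0.26,"ry": 0,"rz": 0},
    {"gripper": -1,"dx": 0,"dy": -0.012,"dz": 0.019,"rx": -0.26,"ry": 0,"rz": 0},
    {"gripper": -1,"dx": 0,"dy": 0,"dz": 0,"rx": 0,"ry": 0,"rz": 0},
    {"gripper": -1,"dx": 0,"dy": 0,"dz": 0,"rx": 0,"ry": 0,"rz": 0}
  ]
}}

```text
clock: 16.3
tool_pos: [0.5335, 0.0771, 0.0707]
ee_rot: [[-0.989, 0.148, 0.0], [0.148, 0.989, 0.0], [-0.0, 0.0, -1.0]]
wrist_force: [0.3, 0.2, -2.0]
grip_width: 0.0225
gripper_force: 59.0
```

Call:
{"op": "send_rows", "data": {
  "commands": [
    {"gripper": -1,"dx": 0,"dy": 0,"dz": 0.01,"rx": 0,"ry": 0,"rz": 0},
    {"gripper": -1,"dx": 0,"dy": 0,"dz": 0.005,"rx": 0,"ry": 0,"rz": 0},
    {"gripper": -1,"dx": 0,"dy": 0,"dz": 0,"rx": 0,"ry": 0,"rz": 0}
  ]
}}

```text
clock: 16.6
tool_pos: [0.5336, 0.0772, 0.0704]
ee_rot: [[-0.989, 0.147, 0.0], [0.147, 0.989, -0.001], [-0.0, -0.001, -1.0]]
wrist_force: [-1.9, -1.6, 3.3]
grip_width: 0.0227
gripper_force: 59.4
```

Call:
{"op": "send_rows", "data": {
  "commands": [
    {"gripper": 0.5,"dx": 0,"dy": 0,"dz": 0,"rx": 0,"ry": 0,"rz": 0},
    {"gripper": 0.5,"dx": 0,"dy": 0,"dz": 0,"rx": 0,"ry": 0,"rz": 0},
    {"gripper": 0.5,"dx": 0,"dy": 0,"dz": 0,"rx": 0,"ry": 0,"rz": 0},
    {"gripper": 0.5,"dx": 0,"dy": 0,"dz": 0,"rx": 0,"ry": 0,"rz": 0},
    {"gripper": 0.5,"dx": 0,"dy": 0,"dz": 0,"rx": 0,"ry": 0,"rz": 0},
    {"gripper": 0.5,"dx": 0,"dy": 0,"dz": 0,"rx": 0,"ry": 0,"rz": 0}
  ]
}}

```text
clock: 17.2
tool_pos: [0.5335, 0.0773, 0.0698]
ee_rot: [[-0.989, 0.147, -0.0], [0.147, 0.989, 0.0], [0.0, 0.0, -1.0]]
wrist_force: [0.9, 0.4, 0.5]
grip_width: 0.0639
gripper_force: 0.0
```

Call:
{"op": "send_rows", "data": {
  "commands": [
    {"gripper": 0.5,"dx": 0,"dy": 0,"dz": -0.1,"rx": 0,"ry": 0,"rz": 0},
    {"gripper": 0.5,"dx": 0,"dy": 0,"dz": -0.3,"rx": 0,"ry": 0,"rz": 0},
    {"gripper": 0.5,"dx": 0,"dy": 0,"dz": -0.5,"rx": 0,"ry": 0,"rz": 0},
    {"gripper": 0.5,"dx": 0,"dy": 0,"dz": -0.5,"rx": 0,"ry": 0,"rz": 0},
    {"gripper": 0.5,"dx": 0,"dy": 0,"dz": -0.5,"rx": 0,"ry": 0,"rz": 0},
    {"gripper": 0.5,"dx": 0,"dy": 0,"dz": -0.4,"rx": 0,"ry": 0,"rz": 0},
    {"gripper": 0.5,"dx": 0,"dy": 0,"dz": 0,"rx": 0,"ry": 0,"rz": 0}
  ]
}}

```text
clock: 17.9
tool_pos: [0.5351, 0.0774, 0.1901]
ee_rot: [[-0.989, 0.147, 0.007], [0.147, 0.989, 0.002], [-0.007, 0.003, -1.0]]
wrist_force: [-0.1, -0.1, 0.9]
grip_width: 0.064
gripper_force: 0.0
```

```bash
cat >> tilt.py <<'E'
    Z=cloud(c,o['region'])[:,2]; print('top z',np.percentile(Z,[97,99.5]))
cv2.imwrite('pics/e1.png',cv2.resize(c['color'][200:320,200:340,::-1],(700,600),interpolation=cv2.INTER_CUBIC))
E
python3 tilt.py
```

```text
17.9 [0.5351 0.0774 0.1901] tool tilt left+ -0.17527466453913934 [-0.1136 -0.0641  0.9348]
plug_rim est [0.5353 0.0775 0.165 ]
seen axis tilt left+ 1.1 away+ 0.2 deg [0.5341 0.0779] 391
top z [0.1163 0.1173]
```

View pics/e1.png

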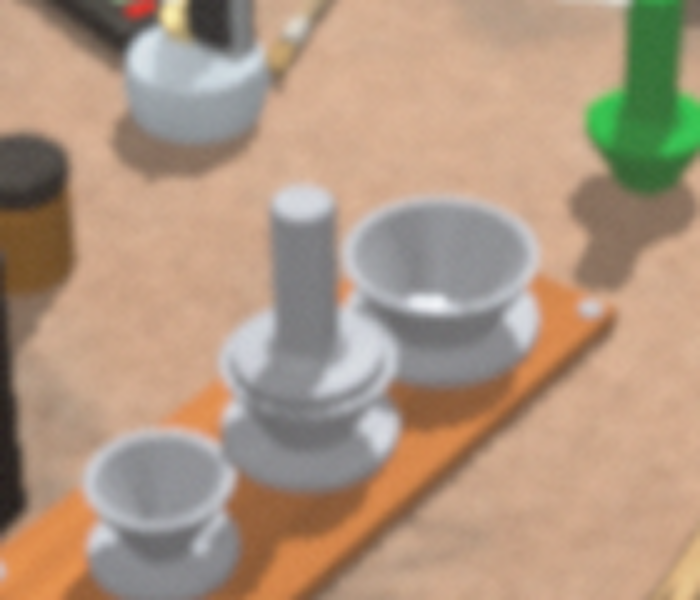

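The plug stands upright and flush in the middle seat at about (305,340), released, with the bystanders in view undisturbed. Handing in.

```bash
python3 -c "
from bench import r
print(r.finish_job())"
```

```text
the job is handed in; nothing more can be done
None
```

The steel plug is fully home, upright and released in the middle-sized seat, after rocking about 10° right and then 10° left; the job was handed in at about 18 s, and no verdict came back.

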